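Reassemble the dough docker's roller on its axle bolt

TASK

Put the dough docker's roller back together: onto its upright axle bolt thread first the plain spacer sleeve, then the spiked ring with its hub up, then the flanged bushing with its flange down, pushing each one past the bolt's spring catches so that the stack sits fully home, tight below the catches. The bolt stands off-centre on its foot, so feel for it and press gently, never leaning hard on it. Leave the ramekin, funnel and scoop where they are.

Things in the scene. Friction and masses are not known exactly. Their poses are not given: they have to be found in the camera images.
- docker: Dough docker's handle end, fixed to the shelf: round steel foot 96 mm across, 16 mm thick; white handle along its own +x, reaching 200 mm from the centre, 28 mm thick and high. Origin: centre of the foot's underside, z up. On the foot, a disc 60 mm across (top 20 mm above the shelf) carries the upright axle bolt off-centre. More than 25 N on the docker or its bolt spoils it.
- bolt_end (a point): Point on the FOOT's centre line, 103 mm above the shelf, level with the bolt's end. The bolt's own axis stands 7 mm from this line, in a direction that differs every time and is in no reading: find it by feel or by eye. Bolt: 13 mm thick steel, flat end 8 mm across, below it a bevel 5 mm high.
- catches (a point): Point on the FOOT's centre line, 93 mm above the shelf, level with the middle of the bolt's two spring catches: they bulge 3 mm from opposite sides of the bolt, from 99 down to 87 mm above the shelf. Each part needs a push of roughly 4 to 8 N to pass them.
- seat (a point): Point on the FOOT's centre line, 28 mm above the shelf, level with the stack's seat: top of a 33 mm round collar on the bolt. Bolt and collar sit in rubber: they give sideways 0.5 mm per N, at most 4 mm, springing back, and sink when pressed (nothing up to 4 N, then 0.7 mm per N, solid after 7 mm).
- spacer: Plain aluminium spacer sleeve, loose: tube 30 mm across, 16 mm high, 16 mm bore right through, about 60 g. Origin: centre of the underside, z up along the bore. First on the bolt.
- spiked_ring: White plastic docker ring, loose: disc 50 mm across and 10 mm thick with 12 spikes round its edge (62 mm over their tips), a round hub 30 mm across rising above it to 22 mm total height (grip it by the hub), 16 mm bore right through, about 50 g. Origin: centre of the flat underside, z up along the bore towards the hub. Second on the bolt.
- bushing: White plastic flanged bushing, loose: flange 40 mm across and 5 mm thick at the bottom, neck 26 mm across above it, 22 mm total height, 16 mm bore right through, about 40 g. Origin: centre of the flange's underside, z up along the bore. Last on the bolt; home, its top is 88 mm above the shelf, just below the catches.
- ramekin: Glass ramekin 84 mm across, 45 mm high, a bystander. Origin: centre of the underside.
- funnel: Small stainless funnel standing mouth down, 72 mm across, 75 mm high, a bystander. Origin: centre of its mouth, at the bottom.
- scoop: White silicone scoop with a squeeze lever, lying along its own x, 176 mm long, up to 34 mm high, a bystander. Origin: underside, middle of the handle.

How it is judged:
On the way, in this order (a step that is already met when the one before it is completed fails the run):
1. the spacer sleeve sits on the bolt's seat (horizontal distance between spacer and docker below 0.011 m and z of spacer in the frame of docker between 0.025 and 0.031 m and angle between spacer's own z axis and vertical below 0.12 rad), for 0.2 s.
2. the spiked ring sits hub up on the spacer (all of step 1 and horizontal distance between spiked_ring and docker below 0.011 m and z of spiked_ring in the frame of docker between 0.041 and 0.047 m and angle between spiked_ring's own z axis and vertical below 0.12 rad), for 0.2 s.
At the end, for the whole second after the job is handed in: Spacer, spiked ring and bushing are all threaded on the bolt in that order from below, each upright (within 0.12 rad), within 11 mm of the foot's centre sideways and within 3 mm of its fully home height (undersides 28, 44 and 66 mm above the shelf), released and at rest (all of step 2 and horizontal distance between bushing and docker below 0.011 m and z of bushing in the frame of docker between 0.063 and 0.069 m and angle between bushing's own z axis and vertical below 0.12 rad and linear speed of each of spacer, spiked_ring, bushing below 0.02 m/s); the robot touches nothing.
It fails at once if the docker or its bolt is pressed with more than 25 N (contact force between docker and anything else above 25 N).
It fails at once if the ramekin is shifted more than 20 mm (distance of ramekin from where it was at the start of the episode above 0.02 m).
It fails at once if the funnel is shifted more than 20 mm (distance of funnel from where it was at the start of the episode above 0.02 m).
It fails at once if the scoop is shifted more than 20 mm (distance of scoop from where it was at the start of the episode above 0.02 m).
It also fails if it takes over 72 s, if anything falls off the work surface, if the arm or the gripper's body presses on something with over 40 N, if the wrist force passes 120 N, or if a joint passes its speed limit or range.

ROBOT

A 6-joint arm with a two-finger parallel gripper is mounted at the origin on the work surface. World frame = base frame: x ahead of the robot, y to its left, z up, the work surface at z = 0. Lengths are in m, angles in rad, forces in N, time in s.
With the tool pointing down it reaches from about 0.35 to 0.775 m from the base axis. Payload 7.3 kg.
Tool frame: the origin (TCP) lies at the very end of the fingers, on their centre line; the grasp point (between the pads) lies 19 mm behind it; z points along the fingers, y is the line along which they close (so a half turn about z gives the same grasp; the last joint's range is limited). The gripper opens to 92 mm and grips with 3 to 60 N. Pads are 19 mm wide; open, the fingers measure 130 mm over their backs; the gripper's body (75 mm by 190 mm) begins 47 mm behind the grasp point.
Start: joints at [-1.262, 0.342, 1.524, -0, 1.275, -0.146], TCP at [0.231, -0.472, 0.227] pointing down, gripper open.
Joint ranges: [-2.53, 2.53], [-0.77, 2.02], [0.04, 2.7], [-1, 4.14], [0.28, 2.66], [-3.11, 3.11]. Speed limits (rad/s): [2.57, 2.57, 3.14, 3.14, 3.14, 3.14].

INTERFACE

Orientations are given as [roll, pitch, yaw] about the fixed x, y, z axes, in that order (R = Rz(yaw) Ry(pitch) Rx(roll)).
In Python, from cell import * gives the robot as it stands.
- The arm moves only by the tool step_arm, never from a script. Its argument "commands" is a list of rows, each a list of 7 numbers: the opening, from 0 (shut) to 1 (fully open), then the shift along the world's x, y, z in cm, then the turn, a rotation vector about the world's x, y, z in rad. A call has 1 to 5 rows; each row is the pose to reach, as a shift and turn from the pose commanded when the call began; what a row does not reach only later rows make up. A row lasts 1/12 s, in which the tool goes at most 41.7 mm and 7.16 degrees, less where a joint would pass 70% of its speed; a pose out of reach is approached as far as the arm can. A call with a gripper value outside its range is refused whole. The fingers move at their own pace and stop on an object; "grip_force" is the grip in N (left out, the last holds). Time passes only in rows, so rows that repeat a pose let the fingers close. It gives the time, the measured TCP pose, the force, the opening and the grip force at its end, in the units of the state.
- observe(): the state, without advancing time (a new reading comes with each control period).
- read_camera(name): name is "scene" or "side" or "wrist"; returns the picture (420x560x3 uint8, red, green, blue); there is no depth.
- camera_model(name): a dict with "vfov" (degrees; the focal length in pixels is half the picture's height over the tangent of half this angle, whatever the lens; pixels are square), "cx", "cy" (the principal point, pixels), "world_to_cam" (4x4, takes a point from world to camera coordinates). Camera axes: x right, y up, looking along -z (the intrinsics and any distortion apply to the point x, -y, -z); pixel columns grow to the right and rows downward; lengths in m; the calibration is good to about 2 mm. A picture is of the moment at which its call begins: read the wrist's pose just before it. camera_model takes no time and is no camera call; for the wrist camera it gives the pose at the moment of the call.
- hand_in(): hands the job in; it is judged then, once.
The state is a dict: "time": time; "qpos": joint angles; "qvel": joint speeds; "joint_efforts": joint torques, N m; "tool_pos": TCP position; "tool_rot": TCP orientation; "contact_force": force on the tool from outside, world axes, zero at the start; "torque": the same for the moment, N m; "opening": finger opening in m; "grip_force": force on a finger pad.
Only numpy, scipy, OpenCV 4.12 (cv2) and the standard library are available. Lean on these libraries where they do the work, as an engineer would, in place of code of your own. Each camera call takes 0.05 s, during which the arm holds its last target. There are 200 camera calls.

## Working session

There is one attempt and no reset: what is moved stays moved. The work goes in short steps, Python scripts to look and compute and a tool call to move; the robot and the scene stay as the last step left them, time stands still between calls to the robot, and variables do not carry over. Pictures are saved under pics/ and viewed, at most 13 in all, crops included, and the job is handed in when it is done.

Besides the shell and the picture viewer there is one more tool, called after "Request:" as name(argument=value, ...), one argument or row to a line, values as JSON. step_arm: Moves the arm, as the interface text tells. Its arguments: {"type":"object","properties":{"commands":{"type":"array"},"grip_force":{"type":"number"}},"required":["commands"]}

```bash
ls; mkdir -p pics
python3 - <<'E'
from cell import *
import cv2
s=observe();print(s)
for n in("scene","side","wrist"):
    m=camera_model(n);print(n,{k:(v if k!="world_to_cam" else [[round(float(a),4) for a in r] for r in v]) for k,v in m.items()})
    cv2.imwrite(f"pics/{n}0.png",read_camera(n)[:,:,::-1])
E
```

```text
pics
{'time': 0.0, 'qpos': array([-1.26204429e+00,  3.42734231e-01,  1.52501909e+00, -4.11784409e-05,
        1.27541812e+00, -1.46020602e-01]), 'qvel': array([ 1.82084057e-03,  1.49497285e-04, -9.23821473e-05, -4.03710148e-04,
        2.45081699e-04, -2.97024350e-04]), 'joint_efforts': array([-9.92685818e-04, -4.31240129e+01, -2.44218224e+01,  7.17190979e-02,
        5.59310918e-02, -1.74656311e-04]), 'tool_pos': array([ 0.23048148, -0.471239  ,  0.22603828]), 'tool_rot': array([-3.14002494e+00, -1.90760012e-04,  4.54784506e-01]), 'contact_force': array([ 0.23307619, -0.36006777,  0.35359174]), 'torque': array([ 0.04474049, -0.00999147,  0.05408069]), 'grip_force': 0.0, 'opening': 0.0918628340165253}
scene {'vfov': 55.350294670858986, 'cx': 282.5796331678619, 'cy': 210.32812639793593, 'world_to_cam': [[0.5988, 0.8007, 0.0178, -0.3506], [-0.4718, 0.3348, 0.8157, 0.186], [0.6471, -0.4968, 0.5783, -1.506], [0.0, 0.0, 0.0, 1.0]]}
side {'vfov': 52.73298225958053, 'cx': 277.49377537968485, 'cy': 216.5884221174667, 'world_to_cam': [[-0.8736, -0.4867, 0.0004, 0.5032], [0.2256, -0.4043, 0.8864, -0.22], [-0.4312, 0.7744, 0.463, -0.8928], [0.0, 0.0, 0.0, 1.0]]}
wrist {'vfov': 65.3949442143855, 'cx': 284.2129663003399, 'cy': 206.98898572817203, 'world_to_cam': [[0.4396, -0.8982, -0.0025, -0.5237], [0.8614, 0.4224, -0.2822, 0.0352], [0.2545, 0.1219, 0.9594, -0.3911], [0.0, 0.0, 0.0, 1.0]]}
```

View pics/scene0.png

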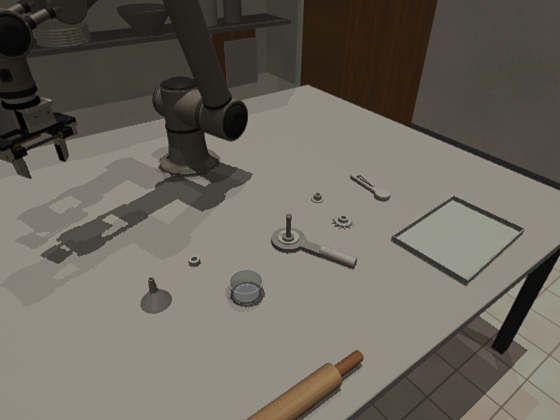

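View pics/side0.png

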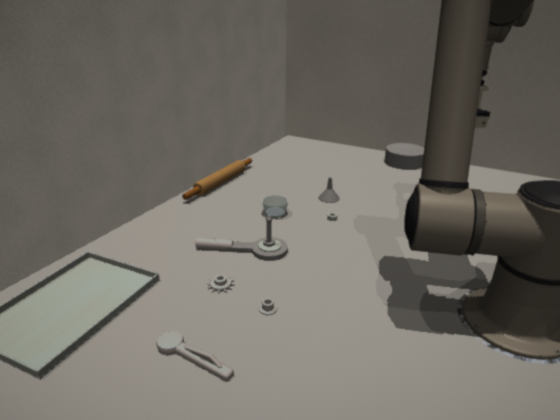

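The scene picture shows the spacer (194,260), bolt tip (289,215) with foot (288,239), bushing (318,197), ring (343,221), funnel (156,298), ramekin (246,287) and scoop (370,187). The side picture shows the same objects: spacer (332,216), foot (269,246), ring (220,283), bushing (268,306).

```bash
cat > h.py <<'E'
from cell import *
import numpy as np, cv2
def K(m):
    f=210/np.tan(np.radians(m["vfov"])/2); return f
def ray(m,u,v):
    W=np.array(m["world_to_cam"]);f=K(m)
    d=W[:3,:3].T@np.array([(u-m["cx"])/f,-(v-m["cy"])/f,-1]); return -W[:3,:3].T@W[:3,3],d
def onz(m,u,v,z):
    o,d=ray(m,u,v); return (o+d*(z-o[2])/d[2])[:3]
def proj(m,p):
    c=np.array(m["world_to_cam"])@np.append(p,1);f=K(m)
    return np.array([m["cx"]+f*c[0]/-c[2],m["cy"]-f*c[1]/-c[2]])
E
python3 - <<'E'
from h import *
P=dict(spacer=(194,260,332,216,.010),bolttop=(289,215,269,218,.103),foot=(288,239,269,246,.018),bush=(318,197,268,306,.012),ring=(343,221,220,283,.012),funnel=(154,292,330,190,.035),ram=(246,287,275,207,.022))
a,b=camera_model("scene"),camera_model("side")
for n,(u,v,s,t,z) in P.items():
    p,q=onz(a,u,v,z),onz(b,s,t,z); print(n,p.round(3),q.round(3),np.hypot(*p[:2]).round(3))
for n,c in(("scene",(130,160,410,320)),("side",(150,180,350,380))):
    im=cv2.imread(f"pics/{n}0.png")[c[1]:c[3],c[0]:c[2]]
    cv2.imwrite(f"pics/{n}0c.png",cv2.resize(im,None,fx=2.8,fy=2.8,interpolation=cv2.INTER_CUBIC))
E
```

```text
spacer [ 0.518 -0.239  0.01 ] [ 0.518 -0.238  0.01 ] 0.57
bolttop [0.603 0.006 0.103] [0.59  0.02  0.103] 0.603
foot [0.6   0.008 0.018] [0.591 0.019 0.018] 0.6
bush [0.481 0.222 0.012] [0.474 0.225 0.012] 0.529
ring [0.622 0.197 0.012] [0.614 0.209 0.012] 0.653
funnel [ 0.589 -0.372  0.035] [ 0.579 -0.363  0.035] 0.696
ram [ 0.688 -0.186  0.022] [ 0.688 -0.186  0.022] 0.713
```

View pics/scene0c.png

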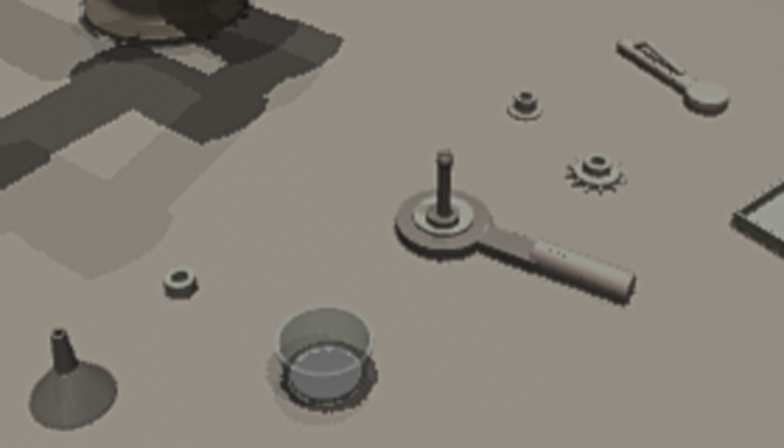

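The close-up shows the bolt tip at about (289,216) in full-picture coordinates, upright on its disc, and all parts standing hub up. I'll check positions with the wrist camera above the spacer.

Request:
step_arm(
  commands=[
    [1,3,2.4,0,0,0,0],
    [1,6,5,-1,0,0,0],
    [1,9,7.3,-2,0,0,0],
    [1,12,9.7,-2.5,0,0,0],
    [1,15,12.2,-3,0,0,0],
  ],
)

```text
time: 0.57
tool_pos: [0.3815, -0.3483, 0.1961]
tool_rot: [-3.141, 0.0, 0.454]
contact_force: [0.6, -1.1, 1.2]
opening: 0.0918
grip_force: 0.0
```

Request:
step_arm(
  commands=[
    [1,3,2.4,-1,0,0,0],
    [1,6,5,-2,0,0,0],
    [1,9,7.3,-3,0,0,0],
    [1,12,9.7,-4,0,0,0],
    [1,13.7,11.1,-4,0,0,0],
  ],
)

```text
time: 0.98
tool_pos: [0.5191, -0.2352, 0.1544]
tool_rot: [-3.138, 0.001, 0.457]
contact_force: [-1.2, 0.0, 0.6]
opening: 0.092
grip_force: 0.0
```

Request:
step_arm(
  commands=[
    [1,0,0,0,0,0,0],
    [1,0,0,0,0,0,0],
  ],
)

```text
time: 1.15
tool_pos: [0.518, -0.2376, 0.1561]
tool_rot: [-3.141, 0.001, 0.458]
contact_force: [-0.5, 0.3, -0.4]
opening: 0.0917
grip_force: 0.0
```

Run:
```python
from h import *
m=camera_model("wrist");im=read_camera("wrist");cv2.imwrite("pics/w1.png",im[:,:,::-1])
s=observe();print(s["time"],s["tool_pos"],s["tool_rot"]);np.save("w1.npy",m,allow_pickle=True)
print(proj(m,[.518,-.238,.016]),proj(m,s["tool_pos"]))
```

```text
1.2 [ 0.51740446 -0.23850373  0.15640936] [-3.14119782e+00  7.87043489e-04  4.55888516e-01]
[285.24883366 195.90373652] [285.91837747 263.84914062]
```

View pics/w1.png

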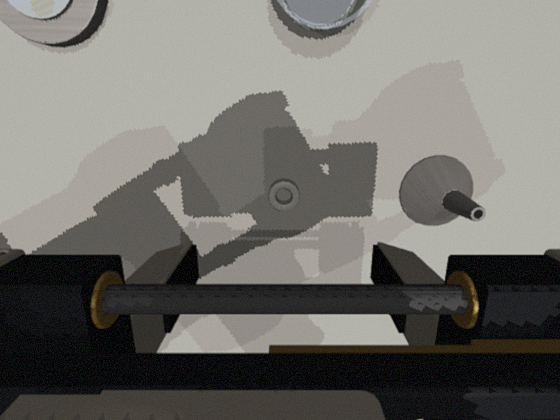

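The wrist picture shows the spacer's top at (284,193.5), the ramekin at (322,10) and the funnel at (436,190). The foot is at top left. That puts the spacer at about (0.5195,-0.236), consistent with the first estimate.

Request:
step_arm(
  commands=[
    [1,0.2,0.2,-4,0,0,0],
    [1,0.2,0.2,-8,0,0,0],
    [1,0.2,0.2,-12,0,0,0],
    [1,0.2,0.2,-14.9,0,0,0],
    [1,0.2,0.2,-14.9,0,0,0],
  ],
  grip_force=25,
)

```text
time: 1.62
tool_pos: [0.5159, -0.2364, 0.0029]
tool_rot: [-3.135, 0.005, 0.453]
contact_force: [-0.5, 0.8, -0.3]
opening: 0.0919
grip_force: 0.0
```

Request:
step_arm(
  commands=[
    [0.1,0,0,0,0,0,0],
    [0.1,0,0,0,0,0,0],
    [0.1,0,0,0,0,0,0],
    [0.1,0,0,0,0,0,0],
    [0.1,0,0,0,0,0,0],
  ],
)

```text
time: 2.03
tool_pos: [0.5203, -0.2372, 0.0094]
tool_rot: [3.139, -0.001, 0.455]
contact_force: [0.4, -0.1, 0.9]
opening: 0.063
grip_force: 0.0
```

Request:
step_arm(
  commands=[
    [0.1,0,0,0,0,0,0],
    [0.1,0,0,0,0,0,0],
    [0.1,0,0,0,0,0,0],
  ],
)

```text
time: 2.28
tool_pos: [0.5197, -0.2366, 0.008]
tool_rot: [3.141, -0.0, 0.455]
contact_force: [1.1, -0.1, 0.4]
opening: 0.0429
grip_force: 0.0
```

Request:
step_arm(
  commands=[
    [0.1,0,0,-0.2,0,0,0],
    [0.1,0,0,-0.2,0,0,0],
    [0.1,0,0,-0.2,0,0,0],
    [0.1,0,0,-0.2,0,0,0],
    [0.1,0,0,-0.2,0,0,0],
  ],
)

```text
time: 2.7
tool_pos: [0.5196, -0.2366, 0.0056]
tool_rot: [-3.141, 0.0, 0.455]
contact_force: [0.1, 0.6, -1.2]
opening: 0.0289
grip_force: 25.0
```

Request:
step_arm(
  commands=[
    [0.1,0,0,0,0,0,0],
    [0.1,0,0,0,0,0,0],
    [0.1,0,0,0,0,0,0],
  ],
)

```text
time: 2.95
tool_pos: [0.5196, -0.2366, 0.0057]
tool_rot: [3.142, 0.0, 0.455]
contact_force: [0.2, -0.4, -1.2]
opening: 0.0293
grip_force: 25.0
```

Request:
step_arm(
  commands=[
    [0.1,0,0,4,0,0,0],
    [0.1,0,0,8,0,0,0],
    [0.1,0.5,2,12,0,0,0],
    [0.1,1.5,5,15,0,0,0],
    [0.1,2.5,8,17.5,0,0,0],
  ],
)

```text
time: 3.37
tool_pos: [0.544, -0.1596, 0.1811]
tool_rot: [3.139, -0.001, 0.452]
contact_force: [0.3, -0.1, -1.5]
opening: 0.0293
grip_force: 25.0
```

Request:
step_arm(
  commands=[
    [0.1,1,3.7,1.5,0,0,0],
    [0.1,2,7.3,1.9,0,0,0],
    [0.1,3,11,1.9,0,0,0],
    [0.1,4,14,1.9,0,0,0],
    [0.1,5.2,16.9,1.9,0,0,0],
  ],
)

```text
time: 3.78
tool_pos: [0.5956, 0.0118, 0.1978]
tool_rot: [3.142, -0.0, 0.456]
contact_force: [1.3, -0.1, 0.3]
opening: 0.0293
grip_force: 25.0
```

Request:
step_arm(
  commands=[
    [0.1,0,0,0,0,0,0],
    [0.1,0,0,0,0,0,0],
    [0.1,0,0,0,0,0,0],
  ],
)

```text
time: 4.03
tool_pos: [0.5954, 0.0094, 0.1972]
tool_rot: [3.141, 0.001, 0.455]
contact_force: [1.0, -0.1, -0.1]
opening: 0.0295
grip_force: 25.0
```

Run:
```python
from h import *
m=camera_model("wrist");im=read_camera("wrist");cv2.imwrite("pics/w2.png",im[:,:,::-1]);np.save("w2.npy",m,allow_pickle=True)
s=observe();print(s["time"],s["tool_pos"],s["tool_rot"],s["opening"],s["contact_force"])
p=proj(m,[.597,.012,.103]);print(p,proj(m,s["tool_pos"]))
cv2.imwrite("pics/w2c.png",cv2.resize(im[100:300,160:420,::-1],None,fx=3,fy=3,interpolation=cv2.INTER_CUBIC))
```

```text
4.0833 [0.59539091 0.00881838 0.19723519] [3.14147649e+00 7.10131059e-04 4.54177968e-01] 0.0291733597054199 [ 0.99657018  0.27078018 -0.122919  ]
[282.74524201 206.90877897] [285.87566714 262.47698393]
```

View pics/w2c.png

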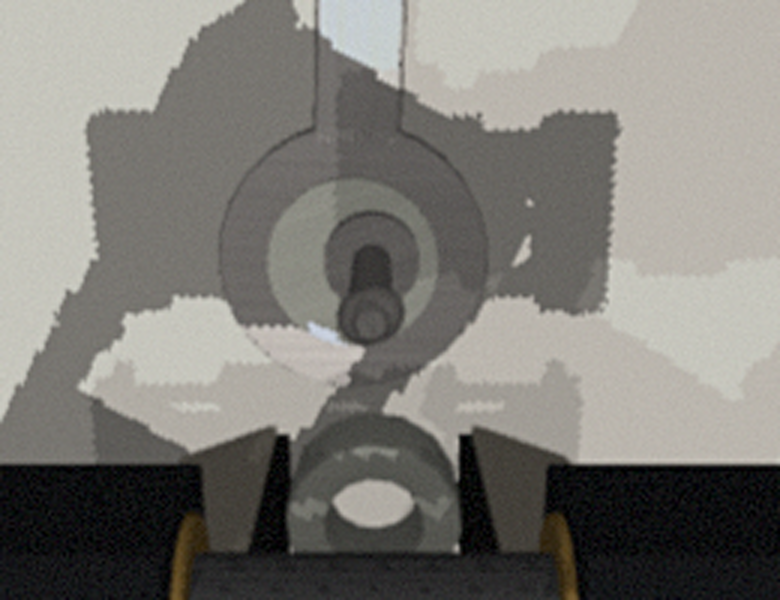

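Run:
```python
from h import *
m=np.load("w2.npy",allow_pickle=True).item()
print("top",onz(m,283.4,206.0,.103),"collar",onz(m,160+371/3-.3,100+256/3-.3,.028),"foot",onz(m,160+353/3-.3,100+255/3-.3,.016))
t=np.array([.5954,.0088,.1972])
for dz in(.0103,-.0057):
  c=t+[0,0,dz]; pr=lambda p:((proj(m,p)-[160,100]+.5)*3-.5).round(0)
  print("spacer",dz,pr(c),[pr(c+.015*np.array([np.cos(a),np.sin(a),0])) for a in (0.455,0.455+1.571,.455-1.571)])
```

```text
top [0.597914   0.01186204 0.103     ] collar [0.59816365 0.01230214 0.028     ] foot [0.59326197 0.01702231 0.016     ]
spacer 0.0103 [379. 516.] [array([379., 432.]), array([289., 516.]), array([469., 516.])]
spacer -0.0057 [379. 474.] [array([379., 397.]), array([296., 474.]), array([461., 474.])]
```

The wrist crop shows the bolt's end at full-picture (283.4,206.0), its collar at (283.4,185) and the foot's centre at (277.4,184.7). The bolt is at (0.598,0.012), 6.9 mm off the foot's centre, which agrees with the stated 7 mm. The spacer sits about 2 mm toward the robot in the grip, so I'll correct for that.

Request:
step_arm(
  commands=[
    [0.1,0.5,0.3,-3,0,0,0],
    [0.1,0.5,0.3,-6,0,0,0],
    [0.1,0.5,0.3,-7.8,0,0,0],
    [0.1,0.5,0.3,-7.8,0,0,0],
    [0.1,0.5,0.3,-7.8,0,0,0],
  ],
)

```text
time: 4.5
tool_pos: [0.6002, 0.0114, 0.119]
tool_rot: [-3.141, 0.002, 0.453]
contact_force: [1.0, 0.4, -0.4]
opening: 0.029
grip_force: 25.0
```

Request:
step_arm(
  commands=[
    [0.1,0,0,0,0,0,0],
    [0.1,0,0,0,0,0,0],
    [0.1,0,0,0,0,0,0],
  ],
)

```text
time: 4.75
tool_pos: [0.6016, 0.0123, 0.1211]
tool_rot: [3.14, -0.003, 0.454]
contact_force: [-1.0, -0.3, -0.9]
opening: 0.0291
grip_force: 25.0
```

Run:
```python
from h import *
m=camera_model("wrist");im=read_camera("wrist");np.save("w3.npy",m,allow_pickle=True)
a=read_camera("side")[150:300,180:360];b=read_camera("scene")[150:300,200:380]
s=observe();print(s["time"],s["tool_pos"],s["tool_rot"],s["opening"],s["contact_force"])
x=np.hstack([cv2.resize(i,(400,333),interpolation=cv2.INTER_CUBIC) for i in(a,b)])
y=cv2.resize(im[190:310,140:428],(640,267),interpolation=cv2.INTER_CUBIC)
y=np.pad(y,((0,0),(0,160),(0,0)))
cv2.imwrite("pics/w3.png",np.vstack([x,y])[:,:,::-1])
```

```text
4.9 [0.60107219 0.0125875  0.12027726] [ 3.14072178e+00 -1.17920400e-03  4.54797456e-01] 0.02904028573435888 [ 0.17860724 -0.08419752 -0.67690611]
```

View pics/w3.png

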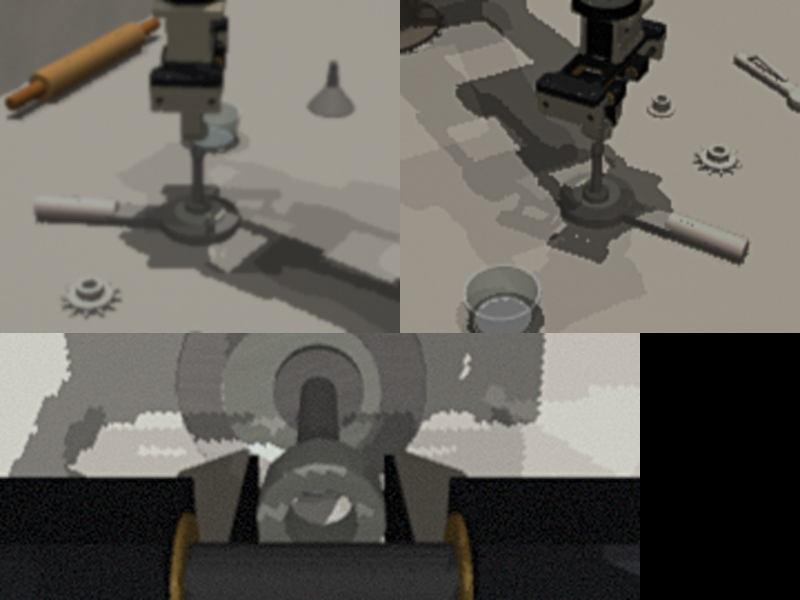

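The pictures show the spacer just above the bolt and in line with it (bolt at x≈317 and bore at x≈321 in the wrist strip). Now I'll lower it gently.

Request:
step_arm(
  commands=[
    [0.1,-0.1,0,-0.4,0,0,0],
    [0.1,-0.1,0,-0.8,0,0,0],
    [0.1,-0.1,0,-1.2,0,0,0],
    [0.1,-0.1,0,-1.2,0,0,0],
  ],
)

```text
time: 5.23
tool_pos: [0.599, 0.0127, 0.1061]
tool_rot: [-3.141, 0.002, 0.455]
contact_force: [-0.6, 0.2, -1.7]
opening: 0.0289
grip_force: 25.0
```

Request:
step_arm(
  commands=[
    [0.1,0,0,-0.2,0,0,0],
    [0.1,0,0,-0.4,0,0,0],
    [0.1,0,0,-0.4,0,0,0],
  ],
)

```text
time: 5.48
tool_pos: [0.5995, 0.0126, 0.1029]
tool_rot: [-3.141, 0.001, 0.455]
contact_force: [0.3, 0.2, -1.4]
opening: 0.0291
grip_force: 25.0
```

Request:
step_arm(
  commands=[
    [0.1,0,0,-0.2,0,0,0],
    [0.1,0,0,-0.3,0,0,0],
    [0.1,0,0,-0.4,0,0,0],
  ],
)

```text
time: 5.73
tool_pos: [0.6002, 0.0126, 0.1001]
tool_rot: [3.141, -0.001, 0.455]
contact_force: [-0.8, 0.5, 4.8]
opening: 0.0293
grip_force: 25.0
```

Request:
step_arm(
  commands=[
    [0.1,0,0,-0.1,0,0,0],
    [0.1,0,0,-0.2,0,0,0],
    [0.1,0,0,-0.3,0,0,0],
  ],
)

```text
time: 5.98
tool_pos: [0.6003, 0.0125, 0.0973]
tool_rot: [3.14, -0.002, 0.455]
contact_force: [-1.6, -0.2, 7.1]
opening: 0.0294
grip_force: 25.0
```

Request:
step_arm(
  commands=[
    [0.1,-0.05,0,-0.1,0,0,0],
    [0.1,-0.1,0,-0.2,0,0,0],
    [0.1,-0.1,0,-0.3,0,0,0],
  ],
)

```text
time: 6.23
tool_pos: [0.5992, 0.0125, 0.094]
tool_rot: [3.141, -0.001, 0.455]
contact_force: [-0.3, -0.9, 3.8]
opening: 0.0294
grip_force: 25.0
```

Request:
step_arm(
  commands=[
    [0.1,0,0,-0.1,0,0,0],
    [0.1,0,0,-0.2,0,0,0],
    [0.1,0,0,-0.3,0,0,0],
  ],
)

```text
time: 6.48
tool_pos: [0.5989, 0.0126, 0.0905]
tool_rot: [3.141, -0.0, 0.455]
contact_force: [-1.0, -1.2, 3.7]
opening: 0.0292
grip_force: 25.0
```

Request:
step_arm(
  commands=[
    [0.1,-0.05,-0.05,-0.2,0,0,0],
    [0.1,-0.1,-0.1,-0.4,0,0,0],
    [0.1,-0.1,-0.1,-0.6,0,0,0],
    [0.1,-0.1,-0.1,-0.8,0,0,0],
    [0.1,-0.1,-0.1,-1,0,0,0],
  ],
)

```text
time: 6.9
tool_pos: [0.5975, 0.0117, 0.0798]
tool_rot: [-3.141, 0.0, 0.455]
contact_force: [1.3, -1.0, 0.8]
opening: 0.0289
grip_force: 25.0
```

Request:
step_arm(
  commands=[
    [0.1,0,0,-0.3,0,0,0],
    [0.1,0,0,-0.6,0,0,0],
    [0.1,0,0,-0.9,0,0,0],
    [0.1,0,0,-1.2,0,0,0],
    [0.1,0,0,-1.4,0,0,0],
  ],
)

```text
time: 7.32
tool_pos: [0.5973, 0.0117, 0.0656]
tool_rot: [-3.141, 0.001, 0.455]
contact_force: [-0.3, 0.4, -0.3]
opening: 0.0292
grip_force: 25.0
```

Request:
step_arm(
  commands=[
    [0.1,0,0,-0.4,0,0,0],
    [0.1,0,0,-0.8,0,0,0],
    [0.1,0,0,-1.2,0,0,0],
    [0.1,0,0,-1.6,0,0,0],
    [0.1,0,0,-2.0,0,0,0],
  ],
)

```text
time: 7.73
tool_pos: [0.5977, 0.0116, 0.0459]
tool_rot: [-3.142, 0.0, 0.455]
contact_force: [0.6, -0.5, -0.6]
opening: 0.0292
grip_force: 25.0
```

Request:
step_arm(
  commands=[
    [0.55,0,0,0,0,0,0],
    [0.55,0,0,0,0,0,0],
    [0.55,0,0,0,0,0,0],
    [0.55,0,0,0,0,0,0],
  ],
)

```text
time: 8.07
tool_pos: [0.598, 0.0116, 0.0468]
tool_rot: [3.141, -0.001, 0.455]
contact_force: [-0.0, -0.9, -0.4]
opening: 0.0488
grip_force: 0.0
```

Request:
step_arm(
  commands=[
    [0.55,0,0,3,0,0,0],
    [0.55,0,0,6,0,0,0],
    [0.55,0.2,3,9,0,0,0],
    [0.55,0.5,7,11,0,0,0],
    [0.55,0.8,11,12,0,0,0],
  ],
)

```text
time: 8.48
tool_pos: [0.607, 0.1184, 0.1694]
tool_rot: [3.139, -0.005, 0.452]
contact_force: [1.1, 1.0, 0.1]
opening: 0.0506
grip_force: 0.0
```

Request:
step_arm(
  commands=[
    [0.55,0.4,3.5,0,0,0,0],
    [0.55,0.8,7,0,0,0,0],
    [0.55,1,8.6,0,0,0,0],
    [0.55,1,8.6,0,0,0,0],
    [0.55,1,8.6,0,0,0,0],
  ],
)

```text
time: 8.9
tool_pos: [0.6153, 0.2045, 0.1652]
tool_rot: [3.141, 0.001, 0.457]
contact_force: [-0.3, -0.5, -0.3]
opening: 0.0504
grip_force: 0.0
```

Run:
```python
from h import *
m=camera_model("wrist");im=read_camera("wrist");np.save("w4.npy",m,allow_pickle=True)
a=read_camera("side")[200:290,210:330];b=read_camera("scene")[190:280,230:350]
s=observe();print(s["time"],s["tool_pos"],s["tool_rot"],s["opening"],s["contact_force"])
x=np.hstack([cv2.resize(i,(320,240),interpolation=cv2.INTER_CUBIC) for i in(a,b)])
y=cv2.resize(im[90:290,80:400],(560,350),interpolation=cv2.INTER_CUBIC)
y=np.pad(y,((0,0),(0,80),(0,0)))
cv2.imwrite("pics/w4.png",np.vstack([x,y])[:,:,::-1])
print(proj(m,[.618,.203,.022]))
```

```text
9.05 [0.61558175 0.20254626 0.16541914] [3.14115254e+00 6.25094429e-04 4.53100557e-01] 0.050419705842491724 [-0.67720674 -0.06629341 -0.07241792]
[287.40818871 193.04124105]
```

View pics/w4.png

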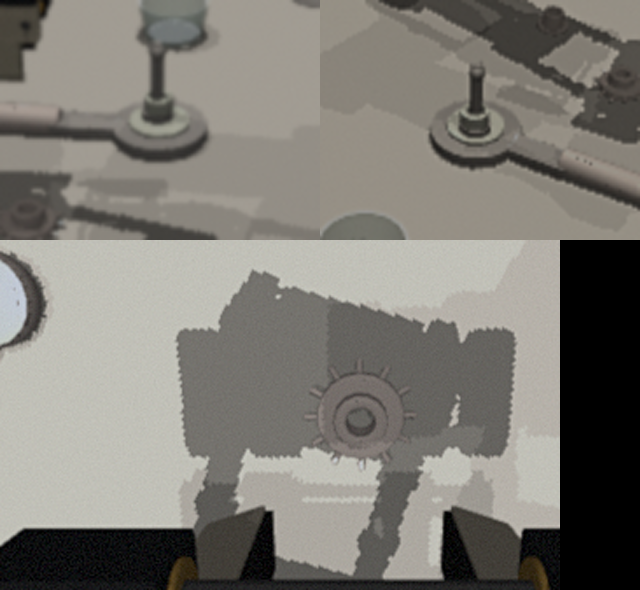

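The spacer sits on the collar around the bolt. The ring's hub is at full-picture (285.8,192.6), so the ring is at about (0.616,0.2036) after the 2 mm bias seen with the spacer.

Request:
step_arm(
  commands=[
    [0.55,0,0.1,-4,0,0,0],
    [0.55,0,0.1,-8,0,0,0],
    [0.55,0,0.1,-11,0,0,0],
    [0.55,0,0.1,-13.5,0,0,0],
    [0.55,0,0.1,-15,0,0,0],
  ],
)

```text
time: 9.47
tool_pos: [0.6139, 0.203, 0.0122]
tool_rot: [-3.141, 0.005, 0.452]
contact_force: [-1.0, -0.7, 0.1]
opening: 0.0504
grip_force: 0.0
```

Request:
step_arm(
  commands=[
    [0.55,0,0,-0.3,0,0,0],
    [0.1,0,0,-0.3,0,0,0],
    [0.1,0,0,-0.3,0,0,0],
    [0.1,0,0,-0.3,0,0,0],
  ],
)

```text
time: 9.8
tool_pos: [0.6167, 0.205, 0.0144]
tool_rot: [3.141, -0.003, 0.454]
contact_force: [0.7, -0.2, 1.1]
opening: 0.035
grip_force: 0.0
```

Request:
step_arm(
  commands=[
    [0.1,0,0,0,0,0,0],
    [0.1,0,0,0,0,0,0],
    [0.1,0,0,0,0,0,0],
    [0.1,0,0,0,0,0,0],
  ],
)

```text
time: 10.13
tool_pos: [0.6166, 0.2052, 0.0143]
tool_rot: [3.14, -0.003, 0.455]
contact_force: [0.4, -1.4, 5.7]
opening: 0.0286
grip_force: 25.0
```

Request:
step_arm(
  commands=[
    [0.1,0,0,4,0,0,0],
    [0.1,0,0,8,0,0,0],
    [0.1,-0.2,-2,12,0,0,0],
    [0.1,-0.5,-5,15,0,0,0],
    [0.1,-0.8,-8,17.5,0,0,0],
  ],
)

```text
time: 10.55
tool_pos: [0.6076, 0.1267, 0.1895]
tool_rot: [3.141, -0.003, 0.457]
contact_force: [0.4, -0.8, -1.3]
opening: 0.0289
grip_force: 25.0
```

Request:
step_arm(
  commands=[
    [0.1,-0.4,-3.7,1,0,0,0],
    [0.1,-0.7,-7.3,1,0,0,0],
    [0.1,-1,-10,1,0,0,0],
    [0.1,-1.1,-11.3,1,0,0,0],
    [0.1,-1.1,-11.3,1,0,0,0],
  ],
)

```text
time: 10.97
tool_pos: [0.5963, 0.0107, 0.1969]
tool_rot: [3.141, 0.0, 0.451]
contact_force: [0.3, -0.5, -0.3]
opening: 0.0288
grip_force: 25.0
```

Request:
step_arm(
  commands=[
    [0.1,0,0,0,0,0,0],
    [0.1,0,0,0,0,0,0],
    [0.1,0,0,0,0,0,0],
    [0.1,0,0,0,0,0,0],
  ],
)

```text
time: 11.3
tool_pos: [0.5966, 0.0147, 0.1965]
tool_rot: [-3.141, 0.0, 0.457]
contact_force: [-0.4, 0.5, -0.9]
opening: 0.0289
grip_force: 25.0
```

Run:
```python
from h import *
m=camera_model("wrist");im=read_camera("wrist");np.save("w5.npy",m,allow_pickle=True)
s=observe();print(s["time"],s["tool_pos"],s["tool_rot"],s["opening"],s["contact_force"])
cv2.imwrite("pics/w5.png",im[:,:,::-1])
cv2.imwrite("pics/w5c.png",cv2.resize(im[140:300,160:420,::-1],None,fx=3,fy=3,interpolation=cv2.INTER_CUBIC))
pr=lambda p:((proj(m,p)-[160,140]+.5)*3-.5).round(0)
t=s["tool_pos"]; y=t[2]; a=.4545; X=np.array([np.cos(a),np.sin(a),0])
print("bolt",pr([.598,.0119,.103]))
for dz,r in((.0077,.015),(-.0043,.025),(-.0143,.025)):
  c=t+[0,0,dz];print(dz,pr(c),pr(c+r*X))
```

```text
11.35 [0.5966156  0.01450007 0.19649689] [-3.14141673e+00  1.67420548e-04  4.56557198e-01] 0.028800283212593272 [-0.56465548  0.6009382  -0.08501366]
bolt [387. 212.]
0.0077 [377. 388.] [377. 305.]
-0.0043 [377. 357.] [377. 225.]
-0.0143 [377. 334.] [377. 208.]
```

View pics/w5c.png

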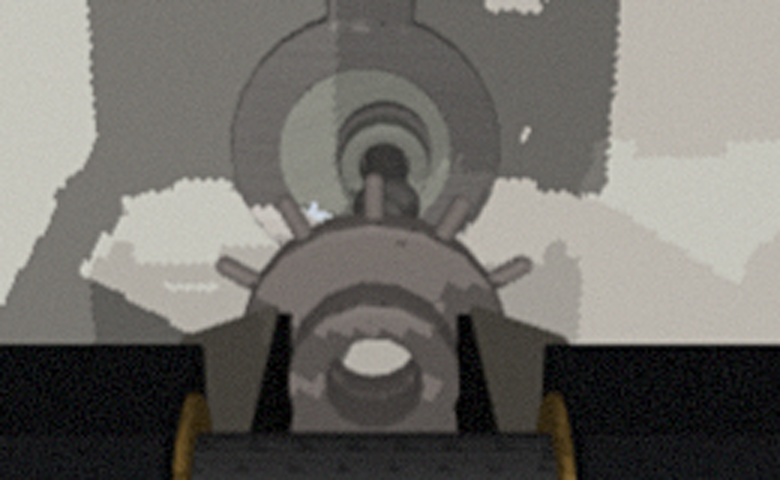

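The ring hangs level in the grip (disc edge y≈217–226, bore at x≈377 in the crop), centred on the TCP to within about 1 mm. The bolt with the spacer on it is just ahead of it.

Request:
step_arm(
  commands=[
    [0.1,0.1,-0.3,-3,0,0,0],
    [0.1,0.1,-0.3,-5.5,0,0,0],
    [0.1,0.1,-0.3,-7,0,0,0],
    [0.1,0.1,-0.3,-7,0,0,0],
    [0.1,0.1,-0.3,-7,0,0,0],
  ],
)

```text
time: 11.77
tool_pos: [0.5974, 0.0108, 0.1263]
tool_rot: [-3.141, 0.001, 0.456]
contact_force: [-0.1, -0.4, -0.7]
opening: 0.0287
grip_force: 25.0
```

Request:
step_arm(
  commands=[
    [0.1,0,0,0,0,0,0],
    [0.1,0,0,0,0,0,0],
    [0.1,0,0,0,0,0,0],
  ],
)

```text
time: 12.02
tool_pos: [0.5984, 0.0103, 0.1281]
tool_rot: [3.14, -0.002, 0.455]
contact_force: [0.1, -0.2, -0.6]
opening: 0.0288
grip_force: 25.0
```

Request:
step_arm(
  commands=[
    [0.1,0,0.15,-0.4,0,0,0],
    [0.1,0,0.15,-0.8,0,0,0],
    [0.1,0,0.15,-1.2,0,0,0],
    [0.1,0,0.15,-1.2,0,0,0],
  ],
)

```text
time: 12.35
tool_pos: [0.5969, 0.0118, 0.1135]
tool_rot: [-3.141, 0.002, 0.455]
contact_force: [-0.4, -0.2, -0.1]
opening: 0.0289
grip_force: 25.0
```

Request:
step_arm(
  commands=[
    [0.1,0,0,-0.1,0,0,0],
    [0.1,0,0,-0.3,0,0,0],
    [0.1,0,0,-0.3,0,0,0],
  ],
)

```text
time: 12.6
tool_pos: [0.5976, 0.0117, 0.1116]
tool_rot: [3.141, -0.0, 0.455]
contact_force: [0.1, -0.2, 0.3]
opening: 0.0288
grip_force: 25.0
```

Bottom is near 0.097 m with no force, so the ring is threaded. Next I push it past the catches.

Request:
step_arm(
  commands=[
    [0.1,0,0,-0.2,0,0,0],
    [0.1,0,0,-0.4,0,0,0],
    [0.1,0,0,-0.5,0,0,0],
  ],
)

```text
time: 12.85
tool_pos: [0.5982, 0.0116, 0.1073]
tool_rot: [3.141, -0.001, 0.455]
contact_force: [0.1, -0.1, 6.5]
opening: 0.0288
grip_force: 25.0
```

Request:
step_arm(
  commands=[
    [0.1,0,0,-0.1,0,0,0],
    [0.1,0,0,-0.2,0,0,0],
    [0.1,0,0,-0.3,0,0,0],
  ],
)

```text
time: 13.1
tool_pos: [0.5984, 0.0116, 0.1048]
tool_rot: [3.14, -0.002, 0.455]
contact_force: [-1.1, -0.0, 5.9]
opening: 0.0285
grip_force: 25.0
```

Request:
step_arm(
  commands=[
    [0.1,0,0,-0.1,0,0,0],
    [0.1,0,0,-0.2,0,0,0],
    [0.1,0,0,-0.3,0,0,0],
  ],
)

```text
time: 13.35
tool_pos: [0.5978, 0.0116, 0.1011]
tool_rot: [3.141, -0.001, 0.455]
contact_force: [-1.3, -0.8, 4.6]
opening: 0.0284
grip_force: 25.0
```

Request:
step_arm(
  commands=[
    [0.1,-0.05,-0.05,-0.2,0,0,0],
    [0.1,-0.1,-0.05,-0.4,0,0,0],
    [0.1,-0.1,-0.05,-0.6,0,0,0],
    [0.1,-0.1,-0.05,-0.8,0,0,0],
    [0.1,-0.1,-0.05,-1,0,0,0],
  ],
)

```text
time: 13.77
tool_pos: [0.5967, 0.0112, 0.0905]
tool_rot: [3.141, -0.0, 0.455]
contact_force: [-0.2, -0.3, 5.4]
opening: 0.0287
grip_force: 25.0
```

Request:
step_arm(
  commands=[
    [0.1,0,0,-0.3,0,0,0],
    [0.1,0,0,-0.6,0,0,0],
    [0.1,0,0,-0.9,0,0,0],
    [0.1,0,0,-1.2,0,0,0],
    [0.1,0,0,-1.5,0,0,0],
  ],
)

```text
time: 14.18
tool_pos: [0.596, 0.0114, 0.0746]
tool_rot: [-3.141, 0.001, 0.455]
contact_force: [-0.8, 0.4, -0.3]
opening: 0.0285
grip_force: 25.0
```

Request:
step_arm(
  commands=[
    [0.1,0,0,-0.3,0,0,0],
    [0.1,0,0,-0.6,0,0,0],
    [0.1,0,0,-0.9,0,0,0],
    [0.1,0,0,-0.9,0,0,0],
  ],
)

```text
time: 14.52
tool_pos: [0.5961, 0.0113, 0.0658]
tool_rot: [-3.141, 0.001, 0.455]
contact_force: [0.4, 0.5, 0.4]
opening: 0.0292
grip_force: 25.0
```

Request:
step_arm(
  commands=[
    [0.1,0,0,-0.3,0,0,0],
    [0.1,0,0,-0.5,0,0,0],
    [0.55,0,0,-0.5,0,0,0],
    [0.55,0,0,-0.5,0,0,0],
    [0.55,0,0,-0.5,0,0,0],
  ],
)

```text
time: 14.93
tool_pos: [0.5967, 0.0112, 0.0619]
tool_rot: [3.141, -0.0, 0.455]
contact_force: [0.5, -1.1, -0.1]
opening: 0.0443
grip_force: 0.0
```

Request:
step_arm(
  commands=[
    [0.55,0,0,3,0,0,0],
    [0.55,0,0,6,0,0,0],
    [0.55,-1,3,9,0,0,0],
    [0.55,-3,6,11,0,0,0],
    [0.55,-4.5,9.5,12,0,0,0],
  ],
)

```text
time: 15.35
tool_pos: [0.5522, 0.1062, 0.185]
tool_rot: [3.139, -0.005, 0.452]
contact_force: [0.6, 1.8, 0.0]
opening: 0.0509
grip_force: 0.0
```

Request:
step_arm(
  commands=[
    [0.55,-1.6,3.3,0,0,0,0],
    [0.55,-3.2,6.6,0,0,0,0],
    [0.55,-4.8,9.8,-0.5,0,0,0],
    [0.55,-7,11.6,-1,0,0,0],
    [0.55,-7,11.6,-1,0,0,0],
  ],
)

```text
time: 15.77
tool_pos: [0.4774, 0.2254, 0.1711]
tool_rot: [-3.14, 0.003, 0.459]
contact_force: [-0.5, 0.3, -0.1]
opening: 0.0506
grip_force: 0.0
```

Request:
step_arm(
  commands=[
    [0.55,0,0,0,0,0,0],
    [0.55,0,0,0,0,0,0],
    [0.55,0,0,0,0,0,0],
  ],
)

```text
time: 16.02
tool_pos: [0.4826, 0.2215, 0.172]
tool_rot: [3.141, -0.001, 0.454]
contact_force: [0.6, 1.0, 0.1]
opening: 0.0506
grip_force: 0.0
```

Run:
```python
from h import *
m=camera_model("wrist");im=read_camera("wrist");np.save("w6.npy",m,allow_pickle=True)
a=read_camera("side")[200:290,210:330];b=read_camera("scene")[190:280,230:350]
s=observe();print(s["time"],s["tool_pos"],s["tool_rot"],s["opening"],s["contact_force"])
x=np.hstack([cv2.resize(i,(320,240),interpolation=cv2.INTER_CUBIC) for i in(a,b)])
y=cv2.resize(im[90:290,80:400],(560,350),interpolation=cv2.INTER_CUBIC)
y=np.pad(y,((0,0),(0,80),(0,0)))
cv2.imwrite("pics/w6.png",np.vstack([x,y])[:,:,::-1])
print(proj(m,[.478,.223,.022]))
```

```text
16.1667 [0.48236841 0.22139574 0.17174571] [ 3.14133954e+00 -3.48672003e-04  4.53165731e-01] 0.05050610454052356 [ 0.1584144  -0.29768434  0.07628847]
[281.24914812 196.88164699]
```

View pics/w6.png

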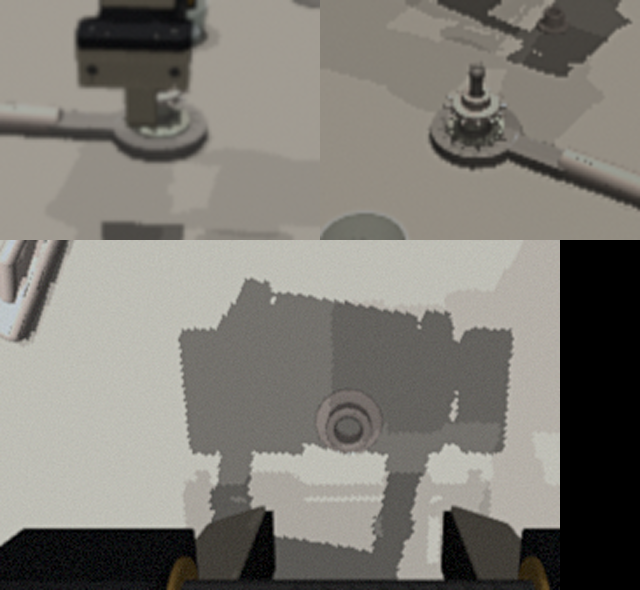

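The ring sits over the spacer in the scene view. The bushing's neck top is at full-picture (278.7,197.8), so the bushing is at about (0.4755,0.2243), clear of the scoop at top left.

Request:
step_arm(
  commands=[
    [0.55,-0.7,0.3,-4,0,0,0],
    [0.55,-0.7,0.3,-8,0,0,0],
    [0.55,-0.7,0.3,-12,0,0,0],
    [0.55,-0.7,0.3,-14.5,0,0,0],
    [0.55,-0.7,0.3,-15.8,0,0,0],
  ],
)

```text
time: 16.58
tool_pos: [0.4729, 0.224, 0.0101]
tool_rot: [-3.141, 0.005, 0.454]
contact_force: [-1.0, -0.2, -0.1]
opening: 0.0507
grip_force: 0.0
```

Request:
step_arm(
  commands=[
    [0.55,0,0,-0.4,0,0,0],
    [0.55,0,0,-0.4,0,0,0],
    [0.1,0,0,-0.4,0,0,0],
    [0.1,0,0,-0.4,0,0,0],
  ],
)

```text
time: 16.92
tool_pos: [0.4757, 0.2254, 0.011]
tool_rot: [3.141, -0.003, 0.454]
contact_force: [0.2, -0.1, 0.1]
opening: 0.0415
grip_force: 0.0
```

Request:
step_arm(
  commands=[
    [0.1,0,0,0,0,0,0],
    [0.1,0,0,0,0,0,0],
    [0.1,0,0,0,0,0,0],
    [0.1,0,0,0,0,0,0],
    [0.1,0,0,0,0,0,0],
  ],
)

```text
time: 17.33
tool_pos: [0.4752, 0.2254, 0.0106]
tool_rot: [3.141, -0.002, 0.455]
contact_force: [-0.9, -0.5, 6.5]
opening: 0.0254
grip_force: 25.0
```

Request:
step_arm(
  commands=[
    [0.1,0,0,4,0,0,0],
    [0.1,0.3,0,8,0,0,0],
    [0.1,1.5,-2,11.5,0,0,0],
    [0.1,3,-4.5,14.5,0,0,0],
    [0.1,4.5,-7.5,17,0,0,0],
  ],
)

```text
time: 17.75
tool_pos: [0.5199, 0.151, 0.1822]
tool_rot: [3.141, -0.003, 0.457]
contact_force: [1.0, 0.5, -0.7]
opening: 0.0249
grip_force: 25.0
```

Request:
step_arm(
  commands=[
    [0.1,1.8,-3.3,1,0,0,0],
    [0.1,3.6,-6.6,1.7,0,0,0],
    [0.1,5.4,-9.9,1.7,0,0,0],
    [0.1,7,-12.5,1.7,0,0,0],
    [0.1,7.8,-13.9,1.7,0,0,0],
  ],
)

```text
time: 18.17
tool_pos: [0.5986, 0.0084, 0.1962]
tool_rot: [3.14, -0.0, 0.452]
contact_force: [-0.3, -0.5, -0.4]
opening: 0.025
grip_force: 25.0
```

Request:
step_arm(
  commands=[
    [0.1,0,0,0,0,0,0],
    [0.1,0,0,0,0,0,0],
    [0.1,0,0,0,0,0,0],
    [0.1,0,0,0,0,0,0],
  ],
)

```text
time: 18.5
tool_pos: [0.5966, 0.0133, 0.1962]
tool_rot: [-3.141, 0.0, 0.456]
contact_force: [-0.3, -0.5, -0.8]
opening: 0.0252
grip_force: 25.0
```

Run:
```python
from h import *
m=camera_model("wrist");im=read_camera("wrist");np.save("w7.npy",m,allow_pickle=True)
a=read_camera("side")[190:260,230:310]
s=observe();print(s["time"],s["tool_pos"],s["tool_rot"],s["opening"],s["contact_force"])
c=cv2.resize(im[140:300,160:420,::-1],None,fx=3,fy=3,interpolation=cv2.INTER_CUBIC)
c[:120,:137]=cv2.resize(a[:,:,::-1],(137,120))
cv2.imwrite("pics/w7c.png",c)
pr=lambda p:((proj(m,p)-[160,140]+.5)*3-.5).round(0)
t=s["tool_pos"]; a=.4545; X=np.array([np.cos(a),np.sin(a),0])
print("bolt",pr([.598,.0119,.103]))
for dz,r in((.0114,.008),(-.0056,.02),(-.0106,.02),(-.0106,.008)):
  c=t+[0,0,dz];print(dz,pr(c),pr(c+r*X),pr(c-r*X))
```

```text
18.6 [0.59688424 0.01313282 0.19642165] [-3.14147172e+00 -1.19118912e-05  4.56595799e-01] 0.02491459972929857 [-1.02225208  0.02343273  0.08130842]
bolt [383. 210.]
0.0114 [377. 397.] [378. 353.] [377. 440.]
-0.0056 [377. 353.] [378. 249.] [377. 451.]
-0.0106 [377. 341.] [378. 240.] [377. 437.]
-0.0106 [377. 341.] [377. 301.] [377. 380.]
```

View pics/w7c.png

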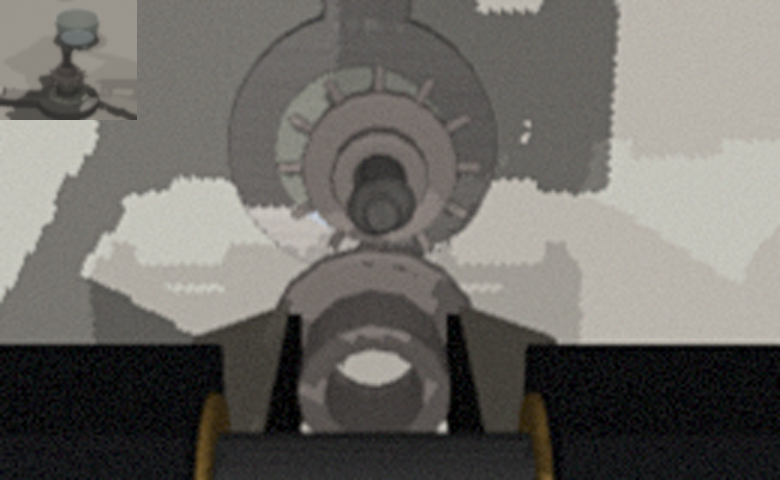

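The ring lies flat on the spacer. The bolt end is at crop (380,210), where it was predicted, and the bushing hangs level (flange edge y≈252, x≈375), centred within 1 mm.

Request:
step_arm(
  commands=[
    [0.1,0.1,-0.1,-3,0,0,0],
    [0.1,0.1,-0.1,-5.5,0,0,0],
    [0.1,0.1,-0.1,-7.2,0,0,0],
    [0.1,0.1,-0.1,-7.2,0,0,0],
    [0.1,0.1,-0.1,-7.2,0,0,0],
  ],
)

```text
time: 19.02
tool_pos: [0.5979, 0.0115, 0.124]
tool_rot: [-3.141, 0.001, 0.456]
contact_force: [0.1, -0.3, -0.9]
opening: 0.0254
grip_force: 25.0
```

Request:
step_arm(
  commands=[
    [0.1,0,0,0,0,0,0],
    [0.1,0,0,0,0,0,0],
    [0.1,0,0,0,0,0,0],
  ],
)

```text
time: 19.27
tool_pos: [0.5991, 0.0108, 0.1258]
tool_rot: [3.14, -0.002, 0.455]
contact_force: [0.2, -0.2, -0.1]
opening: 0.025
grip_force: 25.0
```

Request:
step_arm(
  commands=[
    [0.1,-0.1,0.1,-0.4,0,0,0],
    [0.1,-0.1,0.1,-0.8,0,0,0],
    [0.1,-0.1,0.1,-1.2,0,0,0],
    [0.1,-0.1,0.1,-1.4,0,0,0],
    [0.1,-0.1,0.1,-1.4,0,0,0],
  ],
)

```text
time: 19.68
tool_pos: [0.5969, 0.0118, 0.1094]
tool_rot: [-3.141, 0.001, 0.455]
contact_force: [-0.0, 0.7, 0.0]
opening: 0.0253
grip_force: 25.0
```

Request:
step_arm(
  commands=[
    [0.1,0,0,-0.1,0,0,0],
    [0.1,0,0,-0.3,0,0,0],
    [0.1,0,0,-0.4,0,0,0],
  ],
)

```text
time: 19.93
tool_pos: [0.5976, 0.0117, 0.1065]
tool_rot: [3.141, -0.001, 0.455]
contact_force: [-0.2, 0.1, 3.2]
opening: 0.0251
grip_force: 25.0
```

Threaded, with the bottom at 0.096 m. I keep pushing.

Request:
step_arm(
  commands=[
    [0.1,0,0,-0.1,0,0,0],
    [0.1,0,0,-0.2,0,0,0],
    [0.1,0,0,-0.3,0,0,0],
  ],
)

```text
time: 20.18
tool_pos: [0.5979, 0.0117, 0.1039]
tool_rot: [3.141, -0.001, 0.455]
contact_force: [0.4, 0.4, 6.9]
opening: 0.0251
grip_force: 25.0
```

Request:
step_arm(
  commands=[
    [0.1,0,0,-0.1,0,0,0],
    [0.1,0,0,-0.2,0,0,0],
    [0.1,0,0,-0.3,0,0,0],
  ],
)

```text
time: 20.43
tool_pos: [0.598, 0.0116, 0.1012]
tool_rot: [3.14, -0.002, 0.455]
contact_force: [-0.5, -0.4, 4.9]
opening: 0.0254
grip_force: 25.0
```

Request:
step_arm(
  commands=[
    [0.1,-0.05,0,-0.2,0,0,0],
    [0.1,-0.1,0,-0.4,0,0,0],
    [0.1,-0.1,0,-0.6,0,0,0],
    [0.1,-0.1,0,-0.8,0,0,0],
  ],
)

```text
time: 20.77
tool_pos: [0.5968, 0.0116, 0.0927]
tool_rot: [3.141, -0.001, 0.455]
contact_force: [-0.4, -0.2, 5.4]
opening: 0.0255
grip_force: 25.0
```

Request:
step_arm(
  commands=[
    [0.1,0,0,-0.3,0,0,0],
    [0.1,0,0,-0.6,0,0,0],
    [0.1,0,0,-0.9,0,0,0],
    [0.1,0,0,-1.2,0,0,0],
  ],
)

```text
time: 21.1
tool_pos: [0.5967, 0.0116, 0.0803]
tool_rot: [3.141, -0.001, 0.455]
contact_force: [0.3, -1.0, 4.8]
opening: 0.025
grip_force: 25.0
```

Request:
step_arm(
  commands=[
    [0.1,0,0,-0.1,0,0,0],
    [0.1,0,0,-0.2,0,0,0],
    [0.1,0,0,-0.3,0,0,0],
    [0.1,0,0,-0.3,0,0,0],
  ],
)

```text
time: 21.43
tool_pos: [0.5961, 0.0118, 0.0768]
tool_rot: [-3.141, 0.001, 0.455]
contact_force: [0.2, 0.1, -0.9]
opening: 0.0252
grip_force: 25.0
```

Request:
step_arm(
  commands=[
    [0.1,0,0,-0.1,0,0,0],
    [0.1,0,0,-0.1,0,0,0],
  ],
)

```text
time: 21.6
tool_pos: [0.5963, 0.0118, 0.0762]
tool_rot: [3.142, 0.0, 0.455]
contact_force: [-0.5, -1.1, 2.4]
opening: 0.0251
grip_force: 25.0
```

Request:
step_arm(
  commands=[
    [0.1,0,0,-0.1,0,0,0],
    [0.1,0,0,-0.1,0,0,0],
  ],
)

```text
time: 21.77
tool_pos: [0.5964, 0.0118, 0.0754]
tool_rot: [3.141, -0.0, 0.455]
contact_force: [0.4, -0.8, 3.8]
opening: 0.0255
grip_force: 25.0
```

Contact with the seat is felt at the expected height. I'll press once more lightly, then release.

Request:
step_arm(
  commands=[
    [0.1,0,0,-0.1,0,0,0],
    [0.1,0,0,-0.1,0,0,0],
    [0.1,0,0,-0.1,0,0,0],
  ],
)

```text
time: 22.02
tool_pos: [0.5965, 0.0117, 0.0745]
tool_rot: [3.141, -0.0, 0.455]
contact_force: [-0.4, -0.6, 4.3]
opening: 0.0254
grip_force: 25.0
```

Request:
step_arm(
  commands=[
    [0.55,0,0,0.1,0,0,0],
    [0.55,0,0,0.1,0,0,0],
    [0.55,0,0,0.1,0,0,0],
    [0.55,0,0,0.1,0,0,0],
    [0.55,0,0,0.1,0,0,0],
  ],
)

```text
time: 22.43
tool_pos: [0.5961, 0.0118, 0.0749]
tool_rot: [-3.141, 0.001, 0.455]
contact_force: [-0.3, 0.4, -1.4]
opening: 0.0494
grip_force: 0.0
```

Request:
step_arm(
  commands=[
    [0.55,0,0,2,0,0,0],
    [0.55,0,0,5,0,0,0],
    [0.55,0,0,9,0,0,0],
    [0.55,-3,0,12,0,0,0],
    [0.55,-6,0,13,0,0,0],
  ],
)

```text
time: 22.85
tool_pos: [0.5384, 0.0115, 0.2094]
tool_rot: [3.137, -0.007, 0.455]
contact_force: [-0.2, -0.0, -0.6]
opening: 0.0507
grip_force: 0.0
```

Request:
step_arm(
  commands=[
    [0.55,0,0,0,0,0,0],
    [0.55,0,0,0,0,0,0],
    [0.55,0,0,0,0,0,0],
  ],
)

```text
time: 23.1
tool_pos: [0.5366, 0.0117, 0.205]
tool_rot: [3.141, -0.0, 0.455]
contact_force: [-0.5, 0.0, -0.1]
opening: 0.0509
grip_force: 0.0
```

Run:
```python
from h import *
im=read_camera("wrist");m=camera_model("wrist")
a=read_camera("side")[190:265,220:320];b=read_camera("scene")[190:265,240:340]
s=observe();print(s["time"],s["tool_pos"],s["contact_force"])
x=np.hstack([cv2.resize(i,(400,300),interpolation=cv2.INTER_CUBIC) for i in(a,b)])
u,v=proj(m,[.597,.012,.06]).astype(int);print(u,v)
u=np.clip(u,134,426);v=np.clip(v,50,370);y=cv2.resize(im[v-50:v+50,u-133:u+133],(800,300),interpolation=cv2.INTER_CUBIC)
cv2.imwrite("pics/w8.png",np.vstack([x,y])[:,:,::-1])
ms=camera_model("side");mc=camera_model("scene")
for z in(.028,.044,.066,.088,.103):
  print(z,((proj(ms,[.598,.012,z])-[220,190])*4).round(),((proj(mc,[.598,.012,z])-[240,190])*4+[400,0]).round())
```

```text
23.25 [0.53679249 0.01170182 0.20415841] [-0.39055942 -0.20196707  0.35681982]
313 136
0.028 [192. 204.] [596. 181.]
0.044 [192. 183.] [596. 163.]
0.066 [192. 154.] [597. 138.]
0.088 [191. 125.] [598. 112.]
0.103 [191. 104.] [599.  93.]
```

View pics/w8.png

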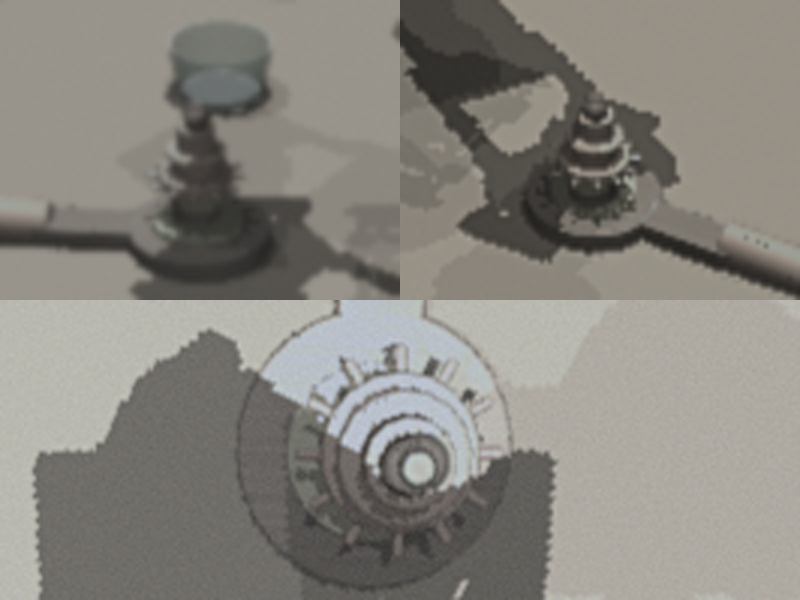

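All three parts are stacked level and concentric on the bolt. The bolt's end is at wrist-strip (418,468) and the bushing's top is at the expected level just below the catches. I'm handing in.

```bash
python3 -c "
from cell import *
print(hand_in())"
```

```text
the job is handed in; nothing more can be done
None
```

The spacer, spiked ring and bushing are on the bolt in that order. The bushing seated at the expected height, the stack looked level and tight below the catches, and the job is handed in; no verdict came back.

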